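# Slide the palette plate home on the warmer's studs

### The arm

A 6-joint arm with a two-finger parallel gripper is mounted at the origin on the work surface. World frame = base frame: x ahead of the robot, y to its left, z up, the work surface at z = 0. Lengths are in m, angles in degrees, forces in N, time in s.
With the tool pointing down it reaches from about 0.3 to 1 m from the base axis. Payload 5.1 kg.
Tool frame: the origin (TCP) lies at the very end of the fingers, on their centre line; the grasp point (between the pads) lies 19 mm behind it; z points along the fingers, y is the line along which they close (so a half turn about z gives the same grasp; the last joint's range is limited). The gripper opens to 95 mm and grips with 3 to 60 N. Pads are 20 mm wide; open, the fingers measure 119 mm over their backs; the gripper's body (75 mm by 180 mm) begins 59 mm behind the grasp point.
Start: joints at [65.913, 7.093, 94.555, -0, 78.352, -4.733], TCP at [0.215, 0.613, 0.215] pointing down, gripper open.
Joint ranges: [-149.61, 149.61], [-58.7, 133.49], [1.44, 155.28], [-77.14, 257.14], [18.33, 153.61], [-166.67, 166.67]. Speed limits (degrees/s): [147.25, 147.25, 180, 180, 180, 180].

### API

Orientations are given as [roll, pitch, yaw] about the fixed x, y, z axes, in that order (R = Rz(yaw) Ry(pitch) Rx(roll)).
In Python, from bench import robot, camera, hand_in gives the robot as it stands.
- The arm moves only by the tool servo_tool, never from a script. Its argument "motion" is a list of rows, each an object with "twist": the turn, a rotation vector about the tool's x, y, z normalised to -1 to 1, where 1 is 360 degrees, a list of three; "offset": the shift along the tool's x, y, z normalised to -1 to 1, where 1 is 250 mm, a list of three; "gripper": the gripper command: -1 is shut, 1 is fully open, values between are in proportion. In form: [{"twist": [wx, wy, wz], "offset": [tx, ty, tz], "gripper": gripper}, ...]. A call has 1 to 10 rows; each row shifts and turns the commanded pose from where the row before left it, along the tool's axes as they then stand; what a row does not reach is not made up. A row lasts 1/10 s, in which the tool goes at most 50 mm and 8.59 degrees, less where a joint would pass 70% of its speed; a pose out of reach is approached as far as the arm can. A call with a number of a shift or a turn outside -1 to 1 is refused whole. A call with a gripper value outside its range is refused whole. The fingers move at their own pace and stop on an object; the grip force is fixed at half the most. Time passes only in rows, so rows that do not move let the fingers close. It gives the time, the measured TCP pose, the force, the opening and the grip force at its end, in the units of the state.
- robot.sense(): the state, without advancing time (a new reading comes with each control period).
- camera(name): name is "scene" or "top"; returns a dict with "image" (400x640x3 uint8, blue, green, red), "mtx" (3x3 intrinsics, pixels), "rvec" (rotation vector, rad) and "tvec" (3), from world to camera coordinates, as OpenCV has them. Camera axes: x right, y down, z forward; pixel columns grow to the right and rows downward; lengths in m; the calibration is good to about 2 mm. A picture is of the moment at which its call begins. There is no depth.
- hand_in(): hands the job in; it is judged then, once.
The state is a dict: "t": time; "qpos": joint angles; "qvel": joint speeds; "effort": joint torques, N m; "position": TCP position; "tool_rot": TCP orientation; "contact_force": force on the tool from outside, world axes, zero at the start; "moment": the same for the moment, N m; "width": opening from 0.0 (shut) to 1.0 (fully open); "grasp_force": force on a finger pad.
Only numpy, scipy, OpenCV 4.12 (cv2) and the standard library are available. Lean on these libraries where they do the work, as an engineer would, in place of code of your own. Each camera call takes 0.05 s, during which the arm holds its last target. There are 200 camera calls.

### The job

The aluminium palette plate has been left lying loose on top of the four studs of the black palette warmer. Without lifting it off, slide it over the studs until its four holes drop over them and it sits fully home, flat on the warmer's top, then let go of it. Leave the can, the glass and the tins where they are.

Things in the scene. Friction and masses are not known exactly. Their poses are not given: they have to be found in the camera images.
- warmer: Black palette warmer box, immovable. Origin: centre of the stud pattern at table height; z up, x from the front (round dial) to the back lip, y along the lip. Box from x = -50 to +74 mm, 150 mm wide in y, flat top 45 mm above the table. On the top stand four steel studs at x = +-32, y = +-50 mm, 12 mm diameter, 14 mm tall, bevelled tips.
- lip (a point): Middle of the upper edge of the inner face of the warmer's steel back lip, 75 mm above the table; the face is at warmer x = +66 mm, 150 mm long, centred. The plate pushed back flat against this face is square to the studs, with its holes within about 1 mm of them in x, and can then be slid along it.
- plate: Loose aluminium plate 130 (x) by 180 (y) by 8 mm, about 0.5 kg. Origin: centre of its underside, z up. Four 20 mm through holes at x = +-32, y = +-50 mm. Starts level on the stud tips, underside 59 mm above the table, 18 to 24 mm too far to warmer -x, 18 to 32 mm off to either side along warmer y, turned up to 5 degrees. Slides at 1 to 4 N, stops dead once dropped over the studs.
- home (a point): Centre of the warmer's top, 45 mm above the table, where the plate's origin belongs. Home, the plate overhangs the box by 15 mm at the front and at both ends, so its front and end edges can be pushed by fingertips reaching below the level of the box top beside it.
- fuel: Grey fuel can standing upright, 66 mm diameter, 190 mm tall, well to the left of the warmer. Origin: centre of its underside. To be left alone.
- tumbler: Glass tumbler standing upright, about 76 mm diameter, 120 mm tall, well to the right of the warmer. Origin: centre of its underside. To be left alone.
- tin1: Squat steel wax tin with a narrower round lid, 84 mm diameter, 45 mm tall, to the left or right of the warmer. Origin: centre of its underside. To be left alone.
- tin2: A second wax tin, like the first, on the other side of the warmer. Origin: centre of its underside. To be left alone.
There are look-alikes about, which are no part of the job. Of the things like the plate, leave any that is green; of the rest the larger one is meant.

How it is judged (in metres and radians):
At the end, for the whole second after the job is handed in: The plate lies flat on the warmer's top with all four studs through its holes: underside within 3.5 mm of the top, centre within 7 mm of the stud pattern's centre along each axis, tilt under 0.03 rad, at rest and let go; the can, the glass and both tins are within 30 mm of where they stood (z of plate in the frame of warmer between 0.042 and 0.0485 m and x of plate in the frame of warmer between -0.007 and 0.007 m and y of plate in the frame of warmer between -0.007 and 0.007 m and angle between plate's own z axis and vertical below 0.03 rad and linear speed of plate below 0.02 m/s and distance of each of fuel, tumbler, tin1, tin2 from where it was at the start of the episode below 0.03 m); the robot touches nothing.
It fails at once if the plate is lifted more than 15 mm above the stud tips (z of plate in the frame of warmer above 0.074 m).
It fails at once if the fuel can is knocked away by more than 30 mm (distance of fuel from where it was at the start of the episode above 0.03 m).
It fails at once if the glass is knocked away by more than 30 mm (distance of tumbler from where it was at the start of the episode above 0.03 m).
It fails at once if a wax tin is knocked away by more than 30 mm (distance of tin1 from where it was at the start of the episode above 0.03 m).
It fails at once if a wax tin is knocked away by more than 30 mm (distance of tin2 from where it was at the start of the episode above 0.03 m).
It also fails if it takes over 35 s, if anything falls off the work surface, if the arm or the gripper's body presses on something with over 40 N, if the wrist force passes 120 N, or if a joint passes its speed limit or range.

## Working session

There is one attempt and no reset: what is moved stays moved. The work goes in short steps, Python scripts to look and compute and a tool call to move; the robot and the scene stay as the last step left them, time stands still between calls to the robot, and variables do not carry over. Pictures are saved under pics/ and viewed, at most 10 in all, crops included, and the job is handed in when it is done.

Besides the shell and the picture viewer there is one more tool, called as name(argument=value, ...) on one line, values as JSON. servo_tool: Moves the arm, as the interface text tells. Its arguments: {"type":"object","properties":{"motion":{"type":"array","items":{"type":"object","properties":{"twist":{"type":"array","items":{"type":"number","minimum":-1,"maximum":1}},"offset":{"type":"array","items":{"type":"number","minimum":-1,"maximum":1}},"gripper":{"type":"number"}}}}},"required":["motion"]}

```bash
mkdir -p pics; cat > h.py <<'E'
import cv2,numpy as np
from bench import robot,camera,hand_in
def snap(n,f):
    c=camera(n); cv2.imwrite(f,c['image']); np.savez('%s.npz'%n,**c); return c
def ray(n,pts,z):
    c=np.load('%s.npz'%n); R=cv2.Rodrigues(c['rvec'])[0]; C=-R.T@c['tvec'].ravel()
    u=cv2.undistortPoints(np.float64(pts).reshape(-1,1,2),c['mtx'],None).reshape(-1,2)
    d=np.c_[u,np.ones(len(u))]@R
    return C+d*((z-C[2])/d[:,2])[:,None]
def proj(n,P):
    c=np.load('%s.npz'%n); return cv2.projectPoints(np.float64(P),c['rvec'],c['tvec'],c['mtx'],None)[0].reshape(-1,2)
E
python3 - <<'E'
from h import *
a=snap('top','pics/top1.png'); b=snap('scene','pics/scene1.png'); print(robot.sense())
for n in('top','scene'):
    c=np.load(n+'.npz');R=cv2.Rodrigues(c['rvec'])[0];print(n,-R.T@c['tvec'].ravel(),c['mtx'].tolist())
E
```

```text
{'t': 0.1, 'qpos': array([ 6.59129836e+01,  7.13009686e+00,  9.46255297e+01,  1.73256631e-04,
        7.83526636e+01, -4.73276523e+00]), 'qvel': array([-0.01569343, -0.13237576, -0.07591669, -0.00285852,  0.0953513 ,
        0.12488931]), 'effort': array([ 5.42249163e-04, -4.18877113e+01, -3.61098146e+01,  7.76683842e-02,
        4.60912753e-02, -6.74674652e-05]), 'position': array([0.21520513, 0.61272462, 0.21351367]), 'tool_rot': array([-1.79892093e+02, -9.10388745e-03,  1.60645705e+02]), 'contact_force': array([ 0.04696828, -0.13934995,  0.03327648]), 'moment': array([ 0.01519021, -0.0187192 ,  0.03958076]), 'grasp_force': 0.0, 'width': 1.0003944276644707}
top [0.40738097 0.01291894 1.30008482] [[472.2585292459884, 0.0, 323.5874610968966], [0.0, 472.2585292459884, 195.6996344674305], [0.0, 0.0, 1.0]]
scene [0.98921946 0.31810279 1.09841261] [[385.711075932, 0.0, 322.33030279033113], [0.0, 385.711075932, 197.1651755512654], [0.0, 0.0, 1.0]]
```

View pics/top1.png

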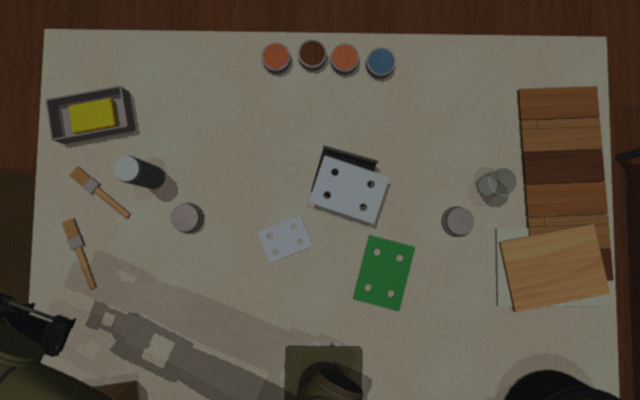

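View pics/scene1.png

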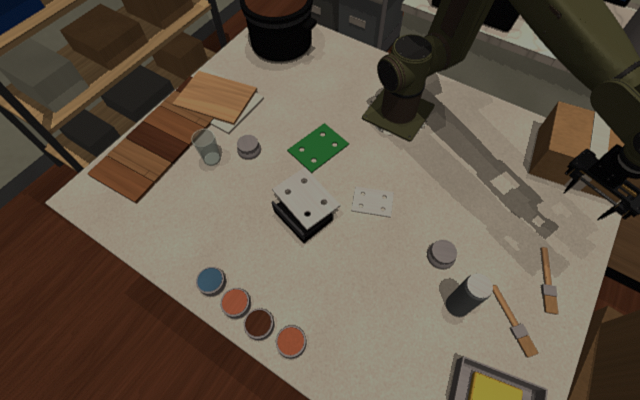

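Candidates (top picture): the grey plate on the black warmer at (349,189), a small grey plate at (286,239), and a green plate at (384,272). I choose (349,189), because it isn't green, is the larger of the other two, and lies on the warmer. Next is a close crop to check it.

```bash
python3 - <<'E'
from h import *
c=np.load('top.npz')['image'][135:235,295:405]
c=cv2.convertScaleAbs(cv2.resize(c,None,fx=7,fy=6,interpolation=cv2.INTER_CUBIC)[:600],alpha=1.5,beta=20)
c=cv2.resize(np.load('top.npz')['image'][140:230,300:400],None,fx=6,fy=6,interpolation=cv2.INTER_CUBIC)
c=cv2.convertScaleAbs(c,alpha=1.4,beta=25)
cv2.imwrite('pics/crop1.png',c)
E
```

```text
(no output)
```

View pics/crop1.png

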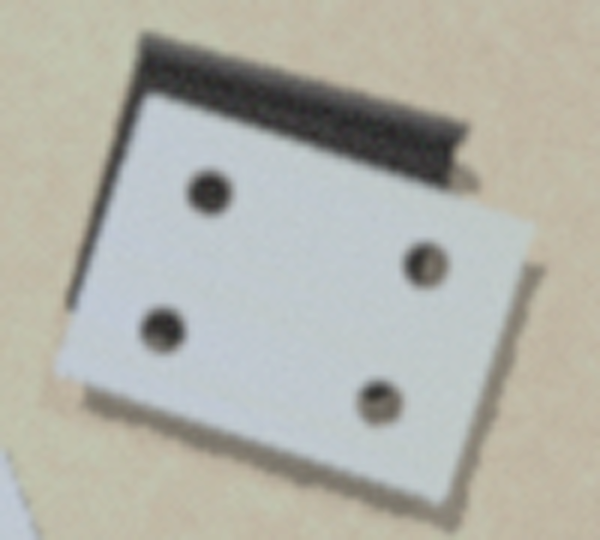

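```bash
python3 - <<'E'
from h import *
f=lambda p:(np.float64(p)+.5)/6-.5+[300,140]
def fit(m,w):
    mc,wc=m.mean(0),w.mean(0);A=(m-mc);B=w-wc
    a=np.arctan2((A[:,0]*B[:,1]-A[:,1]*B[:,0]).sum(),(A*B).sum());R=np.array([[np.cos(a),-np.sin(a)],[np.sin(a),np.cos(a)]])
    t=wc-R@mc;return a,t,(m@R.T+t-w)
W=ray('top',f([(150,93),(536,220),(445,503),(58,376),(210,192),(427,265),(380,402),(162,330)]),.067)[:,:2]
m=np.array([(65,90),(65,-90),(-65,-90),(-65,90),(32,50),(32,-50),(-32,-50),(-32,50)])/1000
a,t,r=fit(m,W);print('plate',np.degrees(a),t,np.abs(r).max())
L=ray('top',f([(145,35),(467,127)]),.075)[:,:2]
print('lip',L,np.linalg.norm(L[0]-L[1]))
b,tw,r=fit(np.array([(.074,.075),(.074,-.075)]),L)
print('warmer outer',np.degrees(b),tw,r)
Rb=np.array([[np.cos(b),-np.sin(b)],[np.sin(b),np.cos(b)]])
print('plate in warmer',Rb.T@(t-tw),np.degrees(a-b))
# box left edge point
P=ray('top',f([(70,305)]),.045)[:,:2]; print('left edge pt in warmer',(P-tw)@Rb)
for n,p,z in(('fuel',(140,170),.1),('tin',(186,218),.0225),('tin',(458,221),.0225),('tumb',(490,185),.06)):
    q=ray('top',[p],z)[0,:2];print(n,q,(q-tw)@Rb)
E
```

```text
plate -17.689872516279898 [ 0.51827812 -0.06216373] 0.001958171274447945
lip [[ 0.63188312  0.00507806]
 [ 0.59297528 -0.13586625]] 0.1462159889401837
warmer outer -15.432226058111986 [ 0.5410972  -0.04570282] [[ 0.00050346  0.00182379]
 [-0.00050346 -0.00182379]]
plate in warmer [-0.01761614 -0.02193954] -2.2576464581679137
left edge pt in warmer [[-0.04650719  0.07290838]]
fuel [0.55831094 0.473293  ] [-0.12151081  0.50486443]
tin [0.43917182 0.37418909] [-0.2099831   0.37763091]
tin [ 0.43892389 -0.36099089] [-0.01459191 -0.33110879]
tumb [ 0.53403607 -0.43589468] [ 0.09702285 -0.3780028 ]
```

The crop shows the grey, square-holed plate on the warmer, with crop corners (150,93), (536,220), (445,503) and (58,376). The lip runs along the top edge from (145,35) to (467,127). It measures (-18, -22) mm and -2.3° in the warmer frame, which confirms the choice. Plan: push +x with both fingertips on the front edge until it meets the lip, then push the -y end in +y.

servo_tool(motion=[{"twist": [0, 0, -0.0109], "offset": [0, 0, 0], "gripper": 1}, {"twist": [0, 0, 0], "offset": [-0.0985, -0.152, 0], "gripper": 1}, {"twist": [0, 0, 0], "offset": [-0.0985, -0.152, 0], "gripper": 1}, {"twist": [0, 0, 0], "offset": [-0.0985, -0.152, 0], "gripper": 1}, {"twist": [0, 0, 0], "offset": [-0.0985, -0.152, 0], "gripper": 1}, {"twist": [0, 0, 0], "offset": [-0.0985, -0.152, 0], "gripper": 1}, {"twist": [0, 0, 0], "offset": [-0.0985, -0.152, 0], "gripper": 1}, {"twist": [0, 0, 0], "offset": [-0.0985, -0.152, 0], "gripper": 1}, {"twist": [0, 0, 0], "offset": [-0.0985, -0.152, 0], "gripper": 1}, {"twist": [0, 0, 0], "offset": [0, 0, 0], "gripper": 1}])

```text
t: 1.1
position: [0.3255, 0.264, 0.2142]
tool_rot: [-179.9, 0.1, 164.2]
contact_force: [0.2, 0.6, -0.0]
width: 0.999
grasp_force: 0.0
```

servo_tool(motion=[{"twist": [0, 0, 0], "offset": [-0.0985, -0.152, 0], "gripper": 1}, {"twist": [0, 0, 0], "offset": [-0.0985, -0.152, 0], "gripper": 1}, {"twist": [0, 0, 0], "offset": [-0.0985, -0.152, 0], "gripper": 1}, {"twist": [0, 0, 0], "offset": [-0.0985, -0.152, 0], "gripper": 1}, {"twist": [0, 0, 0], "offset": [-0.0985, -0.152, 0], "gripper": 1}, {"twist": [0, 0, 0], "offset": [-0.0985, -0.152, 0], "gripper": 1}, {"twist": [0, 0, 0], "offset": [-0.0985, -0.152, 0], "gripper": 1}, {"twist": [0, 0, 0], "offset": [0, 0, 0], "gripper": 1}, {"twist": [0, 0, 0], "offset": [0, 0, 0], "gripper": 1}])

```text
t: 2.0
position: [0.4198, -0.0346, 0.2142]
tool_rot: [180.0, -0.1, 164.5]
contact_force: [-0.0, -0.2, 0.7]
width: 1.005
grasp_force: 0.0
```

servo_tool(motion=[{"twist": [0, 0, 0], "offset": [0, 0, 0.172], "gripper": 1}, {"twist": [0, 0, 0], "offset": [0, 0, 0.172], "gripper": 1}, {"twist": [0, 0, 0], "offset": [0, 0, 0.172], "gripper": 1}, {"twist": [0, 0, 0], "offset": [0, 0, 0.172], "gripper": 1}, {"twist": [0, 0, 0], "offset": [0, 0, 0], "gripper": 1}, {"twist": [0, 0, 0], "offset": [0, 0, 0], "gripper": 1}])

```text
t: 2.6
position: [0.4195, -0.0331, 0.0428]
tool_rot: [180.0, -0.1, 164.7]
contact_force: [0.5, -0.6, 0.6]
width: 1.003
grasp_force: 0.0
```

```bash
python3 - <<'E'
from h import *
c=snap('top','pics/x.png');d=snap('scene','pics/y.png')
g=lambda i,x,y:cv2.convertScaleAbs(cv2.resize(i[y:y+130,x:x+130],None,fx=3,fy=3,interpolation=cv2.INTER_CUBIC),alpha=1.4,beta=25)
cv2.imwrite('pics/c2.png',np.hstack([g(c['image'],285,120),g(d['image'],240,130)]))
E
```

```text
(no output)
```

View pics/c2.png

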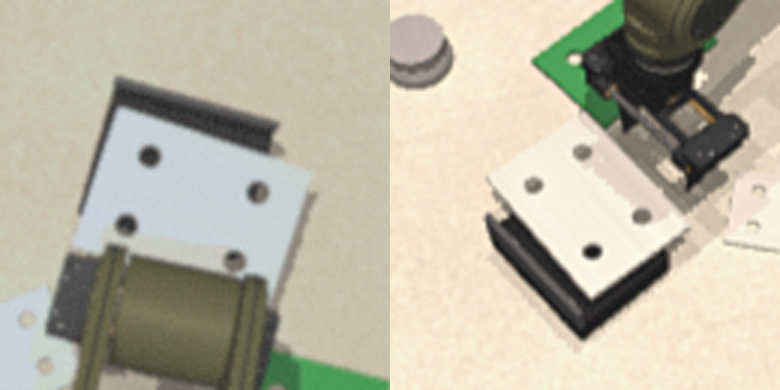

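The gripper stands clear of the front edge, with the plate undisturbed (top crop: front edge near (180,250); scene crop: fingers near (690,175)). Pushing +x now.

servo_tool(motion=[{"offset": [-0.04, 0, 0], "twist": [0, 0, 0], "gripper": 1}, {"offset": [-0.04, 0, 0], "twist": [0, 0, 0], "gripper": 1}, {"offset": [-0.012, 0, 0], "twist": [0, 0, 0], "gripper": 1}, {"offset": [-0.012, 0, 0], "twist": [0, 0, 0], "gripper": 1}, {"offset": [-0.012, 0, 0], "twist": [0, 0, 0], "gripper": 1}, {"offset": [-0.012, 0, 0], "twist": [0, 0, 0], "gripper": 1}, {"offset": [-0.012, 0, 0], "twist": [0, 0, 0], "gripper": 1}, {"offset": [-0.008, 0, 0], "twist": [0, 0, 0], "gripper": 1}, {"offset": [0, 0, 0], "twist": [0, 0, 0], "gripper": 1}])

```text
t: 3.6
position: [0.4556, -0.0442, 0.0427]
tool_rot: [180.0, -0.0, 164.6]
contact_force: [-2.8, 0.9, 2.1]
width: 1.001
grasp_force: 2.1
```

servo_tool(motion=[{"offset": [-0.008, 0, 0], "twist": [0, 0, 0], "gripper": 1}, {"offset": [-0.008, 0, 0], "twist": [0, 0, 0], "gripper": 1}, {"offset": [0, 0, 0], "twist": [0, 0, 0], "gripper": 1}])

```text
t: 3.9
position: [0.4594, -0.0452, 0.0428]
tool_rot: [180.0, -0.0, 164.6]
contact_force: [-5.0, 1.8, 3.7]
width: 1.001
grasp_force: 2.5
```

servo_tool(motion=[{"offset": [-0.006, 0, 0], "twist": [0, 0, 0], "gripper": 1}, {"offset": [-0.006, 0, 0], "twist": [0, 0, 0], "gripper": 1}, {"offset": [0, 0, 0], "twist": [0, 0, 0], "gripper": 1}])

```text
t: 4.2
position: [0.4621, -0.0459, 0.0429]
tool_rot: [180.0, -0.0, 164.6]
contact_force: [-5.2, 2.3, 4.3]
width: 0.998
grasp_force: 2.8
```

servo_tool(motion=[{"offset": [-0.006, 0, 0], "twist": [0, 0, 0], "gripper": 1}, {"offset": [0, 0, 0], "twist": [0, 0, 0], "gripper": 1}])

```text
t: 4.4
position: [0.4635, -0.0463, 0.0429]
tool_rot: [180.0, -0.0, 164.6]
contact_force: [-6.6, 2.5, 5.0]
width: 0.999
grasp_force: 3.0
```

servo_tool(motion=[{"offset": [-0.006, 0, 0], "twist": [0, 0, 0], "gripper": 1}, {"offset": [0, 0, 0], "twist": [0, 0, 0], "gripper": 1}])

```text
t: 4.6
position: [0.4649, -0.0466, 0.043]
tool_rot: [180.0, -0.1, 164.6]
contact_force: [-7.1, 1.6, 5.6]
width: 1.0
grasp_force: 3.2
```

servo_tool(motion=[{"offset": [-0.006, 0, 0], "twist": [0, 0, 0], "gripper": 1}, {"offset": [0, 0, 0], "twist": [0, 0, 0], "gripper": 1}])

```text
t: 4.8
position: [0.4663, -0.047, 0.043]
tool_rot: [180.0, -0.1, 164.6]
contact_force: [-6.6, 1.3, 6.2]
width: 0.999
grasp_force: 3.4
```

```bash
python3 - <<'E'
from h import *
c=snap('top','pics/x.png');d=snap('scene','pics/y.png')
g=lambda i,x,y:cv2.convertScaleAbs(cv2.resize(i[y:y+100,x:x+100],None,fx=4,fy=4,interpolation=cv2.INTER_CUBIC),alpha=1.4,beta=25)
cv2.imwrite('pics/c3.png',np.hstack([g(c['image'],300,135),g(d['image'],260,150)]))
E
```

```text
(no output)
```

View pics/c3.png

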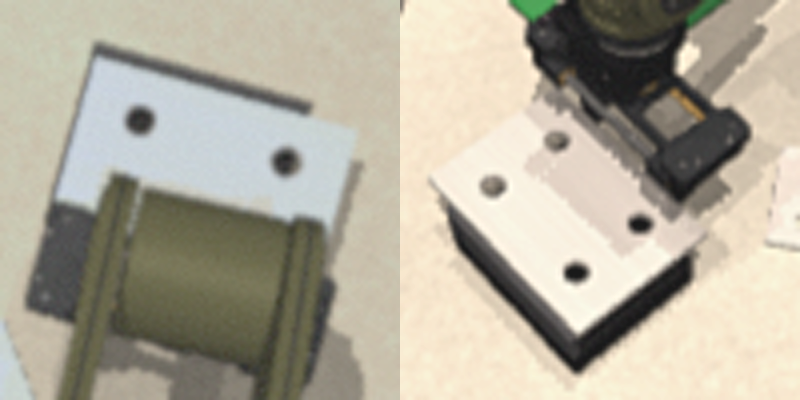

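The plate's back edge is at or nearly at the lip (top crop: back edge (97,57)–(355,128), lip outer edge (97,42)–(312,105)). A little more push will seat it firmly.

servo_tool(motion=[{"offset": [-0.006, 0, 0], "twist": [0, 0, 0], "gripper": 1}, {"offset": [0, 0, 0], "twist": [0, 0, 0], "gripper": 1}])

```text
t: 5.1
position: [0.4673, -0.0473, 0.0429]
tool_rot: [180.0, -0.1, 164.6]
contact_force: [-7.9, 2.5, 6.7]
width: 0.999
grasp_force: 4.0
```

servo_tool(motion=[{"offset": [-0.006, 0, 0], "twist": [0, 0, 0], "gripper": 1}, {"offset": [0, 0, 0], "twist": [0, 0, 0], "gripper": 1}])

```text
t: 5.3
position: [0.4673, -0.0473, 0.0428]
tool_rot: [180.0, -0.4, 164.6]
contact_force: [-12.9, 2.8, 11.1]
width: 1.002
grasp_force: 6.9
```

Seated: the tool stopped and the force rose. I'll back off, lift and go round to the -y end.

servo_tool(motion=[{"offset": [0.06, 0, 0], "twist": [0, 0, 0], "gripper": 1}, {"offset": [0.06, 0, 0], "twist": [0, 0, 0], "gripper": 1}, {"offset": [0, 0, 0], "twist": [0, 0, 0], "gripper": 1}, {"offset": [0, 0, -0.18], "twist": [0, 0, 0], "gripper": 1}, {"offset": [0, 0, -0.18], "twist": [0, 0, 0], "gripper": 1}, {"offset": [-0.1, -0.129, 0], "twist": [0, 0, 0], "gripper": 1}, {"offset": [-0.1, -0.129, 0], "twist": [0, 0, 0], "gripper": 1}, {"offset": [-0.1, -0.129, 0], "twist": [0, 0, 0], "gripper": 1}, {"offset": [-0.1, -0.129, 0], "twist": [0, 0, 0], "gripper": 1}, {"offset": [0, 0, 0], "twist": [0, 0, 0], "gripper": 1}])

```text
t: 6.3
position: [0.5053, -0.1956, 0.1334]
tool_rot: [-179.9, 0.2, 164.4]
contact_force: [-0.1, 0.8, -0.4]
width: 0.996
grasp_force: 0.0
```

servo_tool(motion=[{"offset": [0, 0, 0], "twist": [0, 0, 0.0227], "gripper": 1}, {"offset": [0, 0, 0], "twist": [0, 0, 0.0227], "gripper": 1}, {"offset": [0, 0, 0], "twist": [0, 0, 0.0227], "gripper": 1}, {"offset": [0, 0, 0], "twist": [0, 0, 0.0227], "gripper": 1}, {"offset": [0, 0, 0], "twist": [0, 0, 0.0227], "gripper": 1}, {"offset": [0, 0, 0], "twist": [0, 0, 0.0227], "gripper": 1}, {"offset": [0, 0, 0], "twist": [0, 0, 0.0227], "gripper": 1}, {"offset": [0, 0, 0], "twist": [0, 0, 0.0227], "gripper": 1}, {"offset": [0, 0, 0], "twist": [0, 0, 0.0227], "gripper": 1}, {"offset": [0, 0, 0], "twist": [0, 0, 0.0227], "gripper": 1}])

```text
t: 7.3
position: [0.5034, -0.1909, 0.1328]
tool_rot: [179.9, 0.0, 82.5]
contact_force: [0.2, 0.5, -1.2]
width: 0.999
grasp_force: 0.0
```

servo_tool(motion=[{"offset": [0, 0, 0], "twist": [0, 0, 0.0227], "gripper": 1}, {"offset": [0, 0, 0], "twist": [0, 0, 0], "gripper": 1}, {"offset": [0, 0, 0], "twist": [0, 0, 0], "gripper": 1}])

```text
t: 7.6
position: [0.5031, -0.191, 0.1328]
tool_rot: [179.9, 0.0, 74.9]
contact_force: [-0.1, 0.7, 0.5]
width: 1.0
grasp_force: 0.0
```

```bash
python3 - <<'E'
from h import *
c=snap('top','pics/x.png');d=snap('scene','pics/y.png')
g=lambda i,x,y:cv2.convertScaleAbs(cv2.resize(i[y:y+100,x:x+100],None,fx=4,fy=4,interpolation=cv2.INTER_CUBIC),alpha=1.4,beta=25)
cv2.imwrite('pics/c4.png',np.hstack([g(c['image'],300,135),g(d['image'],250,140)]))
E
```

```text
(no output)
```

View pics/c4.png

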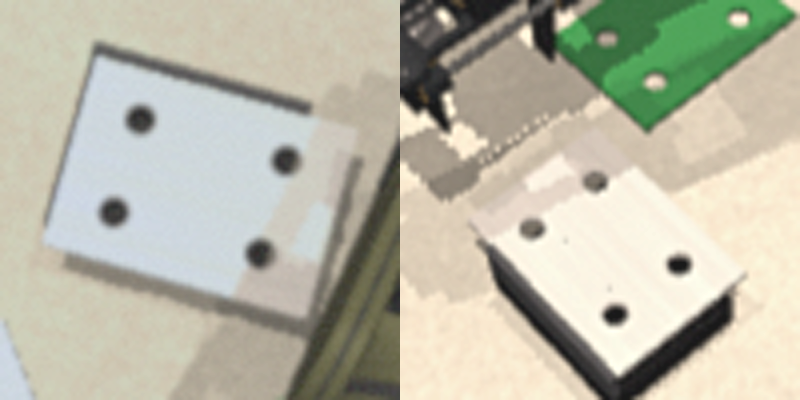

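The plate is square against the lip (back edge (97,57)–(355,128)), and the gripper is clear of its -y end. I'll descend and push +y.

servo_tool(motion=[{"offset": [0, 0, 0.182], "twist": [0, 0, 0.0008], "gripper": 1}, {"offset": [0, 0, 0.182], "twist": [0, 0, 0], "gripper": 1}, {"offset": [0, 0, 0], "twist": [0, 0, 0], "gripper": 1}, {"offset": [0.04, 0, 0], "twist": [0, 0, 0], "gripper": 1}, {"offset": [0.04, 0, 0], "twist": [0, 0, 0], "gripper": 1}, {"offset": [0.016, 0, 0], "twist": [0, 0, 0], "gripper": 1}, {"offset": [0.016, 0, 0], "twist": [0, 0, 0], "gripper": 1}, {"offset": [0.016, 0, 0], "twist": [0, 0, 0], "gripper": 1}, {"offset": [0, 0, 0], "twist": [0, 0, 0], "gripper": 1}])

```text
t: 8.6
position: [0.512, -0.1607, 0.0429]
tool_rot: [179.9, 0.1, 74.5]
contact_force: [-0.4, -3.0, 2.1]
width: 1.003
grasp_force: 1.2
```

servo_tool(motion=[{"offset": [0.012, 0, 0], "twist": [0, 0, 0], "gripper": 1}, {"offset": [0.012, 0, 0], "twist": [0, 0, 0], "gripper": 1}, {"offset": [0.012, 0, 0], "twist": [0, 0, 0], "gripper": 1}, {"offset": [0, 0, 0], "twist": [0, 0, 0], "gripper": 1}])

```text
t: 9.0
position: [0.5139, -0.1525, 0.0424]
tool_rot: [179.9, 0.1, 74.4]
contact_force: [-1.9, -4.1, 4.0]
width: 1.001
grasp_force: 2.4
```

servo_tool(motion=[{"offset": [0.008, 0, 0], "twist": [0, 0, 0], "gripper": 1}, {"offset": [0.008, 0, 0], "twist": [0, 0, 0], "gripper": 1}, {"offset": [0, 0, 0], "twist": [0, 0, 0], "gripper": 1}])

```text
t: 9.3
position: [0.5146, -0.1471, 0.0413]
tool_rot: [-180.0, -0.1, 74.3]
contact_force: [-0.6, 0.3, -0.3]
width: 1.0
grasp_force: 0.0
```

servo_tool(motion=[{"offset": [0.008, 0, 0], "twist": [0, 0, 0], "gripper": 1}, {"offset": [0, 0, 0], "twist": [0, 0, 0], "gripper": 1}])

```text
t: 9.5
position: [0.5151, -0.1453, 0.0413]
tool_rot: [-180.0, -0.0, 74.4]
contact_force: [0.3, -0.3, -0.1]
width: 1.002
grasp_force: 0.0
```

servo_tool(motion=[{"offset": [0.006, 0, 0], "twist": [0, 0, 0], "gripper": 1}, {"offset": [0, 0, 0], "twist": [0, 0, 0], "gripper": 1}])

```text
t: 9.7
position: [0.5157, -0.1442, 0.0416]
tool_rot: [-180.0, -0.0, 74.4]
contact_force: [0.1, -0.1, -0.5]
width: 1.002
grasp_force: 0.0
```

The force has vanished, so the plate has probably dropped. I'll back off and look.

servo_tool(motion=[{"offset": [-0.06, 0, 0], "twist": [0, 0, 0], "gripper": 1}, {"offset": [-0.1, 0, 0], "twist": [0, 0, 0], "gripper": 1}, {"offset": [0, 0, -0.18], "twist": [0, 0, 0], "gripper": 1}, {"offset": [0, 0, -0.18], "twist": [0, 0, 0], "gripper": 1}, {"offset": [-0.1, 0, -0.1], "twist": [0, 0, 0], "gripper": 1}, {"offset": [-0.1, 0, -0.1], "twist": [0, 0, 0], "gripper": 1}, {"offset": [0, 0, 0], "twist": [0, 0, 0], "gripper": 1}])

```text
t: 10.4
position: [0.4929, -0.2352, 0.1867]
tool_rot: [179.5, 0.2, 74.2]
contact_force: [0.2, 0.1, 1.0]
width: 0.998
grasp_force: 0.0
```

```bash
python3 - <<'E'
from h import *
c=snap('top','pics/x.png');d=snap('scene','pics/y.png')
g=lambda i,x,y:cv2.convertScaleAbs(cv2.resize(i[y:y+100,x:x+80],None,fx=5,fy=5,interpolation=cv2.INTER_CUBIC),alpha=1.4,beta=25)
cv2.imwrite('pics/c5.png',np.hstack([g(c['image'],310,135),g(d['image'],265,150)]))
E
```

```text
(no output)
```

View pics/c5.png

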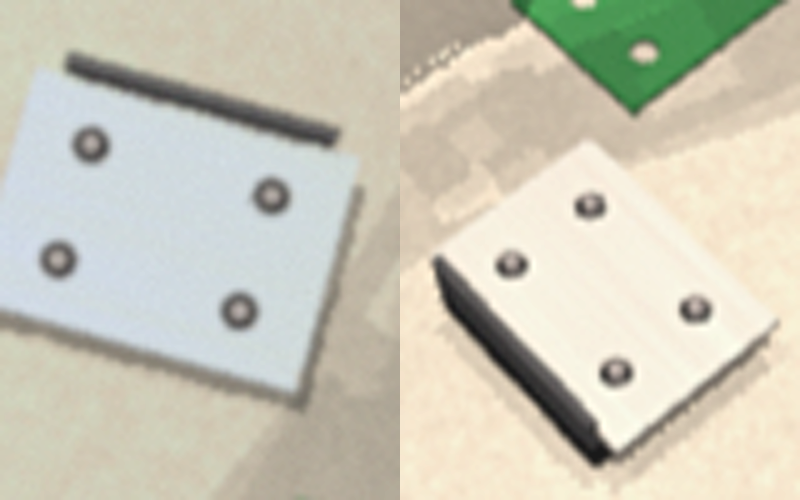

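All four studs show through the holes, centred (top crop (90,145), (271,196), (240,311), (58,260)). The plate is level on the warmer and the gripper is clear.

```bash
python3 -c "
from bench import hand_in
print(hand_in())"
```

```text
the job is handed in; nothing more can be done
None
```

The plate is home on the warmer with all four studs showing through its holes, the gripper is clear, the can, glass and tins were not touched, and the job is handed in (no verdict was returned).

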